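# Unbolt the test enclosure and hold its lid half open

### The arm

A 6-joint arm with a two-finger parallel gripper is mounted at the origin on a cart in front of the work surface, level with it; the furniture and walls round the work are solid. World frame = base frame: x ahead of the robot, y to its left, z up, the work surface at z = 0. Lengths are in m, angles in rad, forces in N, time in s.
With the tool pointing down it reaches from about 0.275 to 0.875 m from the base axis. Payload 12.5 kg.
Tool frame: the origin (TCP) lies on the centre line of the jaws, within the pads' length; the fingertips stand 8 mm ahead of it and the grasp point (between the pads) lies 11 mm behind it; z points along the fingers, y is the line along which they close (so a half turn about z gives the same grasp; the last joint's range is limited). The gripper opens to 85 mm and grips with 20 to 120 N. Pads are 22 mm wide; open, the fingers measure 114 mm over their backs; the gripper's body (76 mm by 85 mm) begins 54 mm behind the grasp point. The pads swing forward as they close: fully open they stand 13 mm farther back than shut.
Start: joints at [-1.26, 0.351, 1.652, -0, 1.139, -0.085], TCP at [0.212, -0.507, 0.239] pointing down, gripper open.
Joint ranges: [-2.75, 2.75], [-0.79, 2.1], [0.01, 2.65], [-1.57, 4.71], [0.07, 3.14], [-2.87, 2.87]. Speed limits (rad/s): [2.22, 2.22, 2.79, 3.14, 3.14, 3.14].

### API

Orientations are given as a unit quaternion [x, y, z, w].
In Python, from cell import sensors, cams, workorder gives the robot as it stands. The module is installed in compiled form; this text tells all that it offers.
- The arm moves only by the shell command python3 -m jog 'ROWS' [OPENING]. ROWS is JSON, a list of rows, each a list of 2 entries, a list of its own where there are three numbers: the shift along the tool's x, y, z in mm, then the turn about the tool's z in rad. In form: [[[tx, ty, tz], turn], ...]. A call has exactly 5 rows; each row is the pose to reach, as a shift and turn from the pose commanded when the call began, along the tool's axes at that moment; what a row does not reach only later rows make up. A row lasts 1/10 s, in which the tool goes at most 50 mm and 8.59 degrees, less where a joint would pass 70% of its speed; a pose out of reach is approached as far as the arm can. A call with a gripper value outside its range is refused whole. OPENING is the opening, from 0 (shut) to 1 (fully open), set as the call begins (- or left out, the last holds). The fingers move at their own pace and stop on an object; the grip force is fixed at half the most. Time passes only in rows, so rows that repeat a pose let the fingers close, or fill a call up. It gives the time, the measured TCP pose, the force, the opening and the grip force at its end, in the units of the state.
- sensors.read_state(): the state, without advancing time (a new reading comes with each control period).
- cams.grab_frame(name): name is "side" or "top"; returns a dict with "color" (420x560x3 uint8, blue, green, red), "depth" (420x560 float32, m along the optical axis (not along the pixel's ray), 0 where there is no reading), "fx", "fy", "cx", "cy" (pixels), "k1" (the pictures are not rectified: a ray, as slopes to the right and down, at radius r is drawn at 1 + k1 r^2 times it, then the intrinsics apply), "pose" (4x4, takes a point from camera to world coordinates). Camera axes: x right, y up, looking along -z (the intrinsics and any distortion apply to the point x, -y, -z); pixel columns grow to the right and rows downward; lengths in m; the calibration is good to about 2 mm. A picture is of the moment at which its call begins.
- workorder.close_job(): hands the job in; it is judged then, once.
The state is a dict: "clock": time; "joint_pos": joint angles; "qvel": joint speeds; "tau": joint torques, N m; "ee_pos": TCP position; "eef_rot": TCP orientation; "wrist_force": force on the tool from outside, world axes, zero at the start; "wrist_torque": the same for the moment, N m; "gripper_width": opening from 0.0 (shut) to 1.0 (fully open); "finger_force": force on a finger pad.
Only numpy, scipy, OpenCV 4.12 (cv2) and the standard library are available. Lean on these libraries where they do the work, as an engineer would, in place of code of your own. Each camera call takes 0.05 s, during which the arm holds its last target. There are 200 camera calls.

### The job

Someone needs to look at the clamp inside the small grey test enclosure: draw the bolt on its right side fully back, then lift the lid by its bow handle to 45 degrees (level with the pin on the wire angle bow) and hold it there. The lid falls shut if let go, so finish while still holding it, and leave the other things on the bench where they are.

Things in the scene. Friction and masses are not known exactly. Their poses are not given: they have to be found in the camera images.
- enclosure: Grey sheet-steel box, 120 (x) by 160 (y) by 60 mm high, fixed to the bench, yaw up to 0.35 rad either way; origin at the centre of its underside. Its own +x points to the hinge side (away from the robot at yaw 0), +y to the wire angle bow, -y to the bolt. A metal clamp on a plate stands inside.
- angle_pin (a point): The short pin at 45 degrees on the angle bow, a thin fixed wire quadrant of 70 mm radius about the hinge, beside the lid at the enclosure's own y = +87 mm. The lid's flat side edge points at it when the lid stands at 45 degrees.
- lid_hinge (a point): Middle of the lid's hinge line on the far top rim, at (60, 0, 60) mm in the enclosure's frame; the hinge line runs along the enclosure's y.
- lid_handle (a point): Middle of the round bar (10 mm thick, 90 mm long along the enclosure's y) of the lid's dark bow handle; two sloping legs at its ends join it to the lid. Lid shut: at (-90, 0, 94) mm in the enclosure's frame, 24 mm ahead of the lid's edge and 30 mm above its top; from the hinge 150 mm forward, 34 mm up. Swings with the lid about the hinge; can turn between fingers that pinch it.
- lid (a joint): Lid angle in rad, 0 shut, growing as the front edge rises; stop at 1.3. The flat lid (128 by 162 by 4 mm, about 0.45 kg; 1 to 4 N at the handle lifts it) falls shut from any angle. The bolt bars it until drawn.
- bolt_knob (a point): Point on the axis of the bolt's upright dark knob (12 mm thick), 13 mm below its top. Bolt home: at (-20, -110, 102.5) mm in the enclosure's frame; moves with the bolt towards the enclosure's -y. Guide lugs stand 22 mm inward and 50 mm outward of the knob's home place, their tops at 79 mm height.
- bolt (a joint): How far the bolt is drawn, in m: 0 home (its tip 16 mm over the lid's edge), 0.032 fully back at its stop. It slides along the enclosure's -y with about 2.5 N of friction and stays where it is left.
- dial_gauge: Bystander: dial gauge, 107 by 60 by 22 mm, lying on the bench at the right front; origin under its centre.
- block_orange: Bystander: small fixture block 30 by 40 by 22 mm on the right; origin under its centre.
- side_cutters: Bystander: side cutters, 37 by 118 by 11 mm, lying on the right at the back; origin under their centre.
- black_tape: Bystander: roll of tape 53 mm across, 19 mm high, on the left; origin under its centre.
- block_black: Bystander: small fixture block 26 by 34 by 18 mm in front; origin under its centre.

How it is judged:
On the way, in this order (a step that is already met when the one before it is completed fails the run):
1. the bolt is drawn back while the lid is still shut (value of joint bolt above 0.026 m and value of joint lid below 0.08 rad), for 0.1 s.
2. the lid is raised to about 45 degrees in the fingers (value of joint lid between 0.665 and 0.905 rad and contact force between the fingers and lid above 0.4 N), for 0.2 s.
At the end, for the whole second after the job is handed in: The program ends with the lid held still by the fingers at 45 degrees, within 7 degrees either way (0.665 to 0.905 rad), with nothing else propping it, and the bolt drawn back to within 6 mm of its stop (all of step 2 and velocity of joint lid between -0.08 and 0.08 rad/s and value of joint bolt above 0.026 m and contact force between lid and dial_gauge below 0.1 N and contact force between lid and block_orange below 0.1 N and contact force between lid and side_cutters below 0.1 N and contact force between lid and black_tape below 0.1 N and contact force between lid and block_black below 0.1 N); the arm keeps its last pose, push and grip.
It fails at once if the dial gauge, a loose block, the side cutters or the roll of tape on the left is shifted by more than 30 mm (distance of any of dial_gauge, block_orange, side_cutters, black_tape, block_black from where it was at the start of the episode above 0.03 m).
It also fails if it takes over 42 s, if anything falls off the work surface, if the arm or the gripper's body presses on something with over 40 N, if the wrist force passes 120 N, or if a joint passes its speed limit or range.

## Working session

There is one attempt and no reset: what is moved stays moved. The work goes in short steps, Python scripts to look and compute and a shell command to move; the robot and the scene stay as the last step left them, time stands still between calls to the robot, and variables do not carry over. Pictures are saved under pics/ and viewed, at most 10 in all, crops included, and the job is handed in when it is done.

```bash
mkdir -p pics
cat > h.py <<'E'
import numpy as np, cv2
from cell import sensors, cams
def cloud(f):
    d=f["depth"]; v,u=np.mgrid[:d.shape[0],:d.shape[1]]
    K=np.array([[f["fx"],0,f["cx"]],[0,f["fy"],f["cy"]],[0,0,1.]])
    p=cv2.undistortPoints(np.stack([u.ravel(),v.ravel()],1).astype(np.float64)[:,None],K,np.array([f["k1"],0,0,0.]))[:,0]
    z=d.ravel(); P=np.stack([p[:,0]*z,-p[:,1]*z,-z,np.ones_like(z)],1)@f["pose"].T
    P=P[:,:3].reshape(*d.shape,3); P[d==0]=np.nan
    return P
E
python3 - <<'E'
from h import *
s=sensors.read_state(); print({k:np.round(v,3) for k,v in s.items()})
for n in("top","side"):
    f=cams.grab_frame(n); cv2.imwrite(f"pics/{n}0.png",f["color"]); np.save(f"{n}0.npy",cloud(f)); print(n,f["pose"].round(3).tolist(),f["fx"],f["k1"])
E
```

```text
{'clock': np.float64(0.0), 'joint_pos': array([-1.26 ,  0.351,  1.652, -0.   ,  1.139, -0.085]), 'qvel': array([-0.001, -0.   , -0.   , -0.   ,  0.001,  0.002]), 'tau': array([-1.000e-03, -5.061e+01, -2.914e+01, -0.000e+00,  5.000e-03,
        0.000e+00]), 'ee_pos': array([ 0.212, -0.507,  0.239]), 'eef_rot': array([ 0.98 ,  0.197, -0.   , -0.001]), 'wrist_force': array([-0.198, -0.992, -0.171]), 'wrist_torque': array([-0.016, -0.015,  0.026]), 'finger_force': np.float64(0.0), 'gripper_width': np.float64(1.0)}
top [[0.015, 0.986, -0.166, 0.364], [-1.0, 0.013, -0.011, -0.014], [-0.009, 0.166, 0.986, 1.284], [0.0, 0.0, 0.0, 1.0]] 511.9747197477216 0.0618432051946067
side [[-0.821, 0.356, -0.446, 0.1], [-0.571, -0.516, 0.639, 0.67], [-0.002, 0.779, 0.627, 0.762], [0.0, 0.0, 0.0, 1.0]] 430.82781537290066 -0.08302535067429984
```

View pics/top0.png

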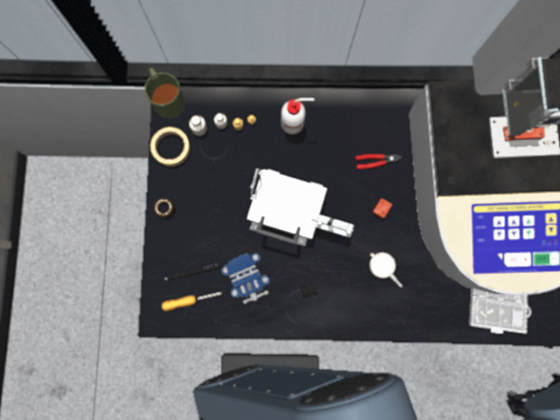

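View pics/side0.png

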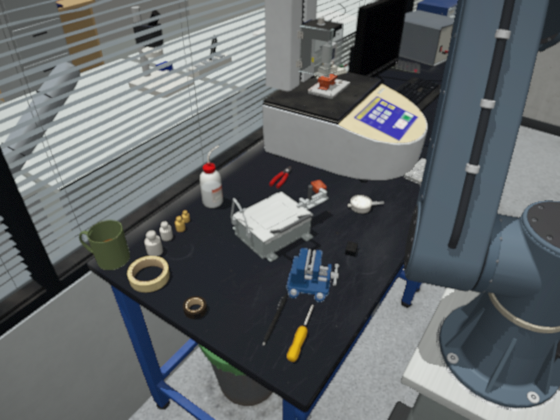

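The top view shows the white-grey lid at about (288,205), the bow handle along (252,232)–(304,243) and the bolt assembly at (320–352,225). The gauge is at (383,265), the orange block at (383,208) and the cutters at (377,160). I'll fit the lid and zoom in on it.

Run:
```python
from h import *
P=np.load("top0.npy"); im=cv2.imread("pics/top0.png")
z=P[...,2]; m=((z>.054)&(z<.074)&(im.min(2)>170)).astype(np.uint8); m[:160]=0;m[260:]=0;m[:,:230]=0;m[:,370:]=0
n,l,st,c=cv2.connectedComponentsWithStats(m); i=1+st[1:,4].argmax(); mm=cv2.erode((l==i).astype(np.uint8),np.ones((3,3)))
q=P[l==i]; print(len(q),q.mean(0),np.median(q[:,2]))
r=cv2.minAreaRect((q[:,:2]*1000).astype(np.float32)); print(r)
# handle and bolt: high points
for lo,hi in((.08,.105),(.1,.13)):
    h=(z>lo)&(z<hi); h[:160]=0;h[265:]=0;h[:,:230]=0;h[:,370:]=0
    n,l,st,c=cv2.connectedComponentsWithStats(h.astype(np.uint8))
    for k in range(1,n):
        if st[k,4]>4: print(lo,st[k],c[k].round(1),P[l==k].mean(0).round(4),P[l==k].min(0).round(3),P[l==k].max(0).round(3))
a=cv2.resize(im[160:265,235:370],None,fx=5,fy=5,interpolation=cv2.INTER_CUBIC); cv2.imwrite("pics/topz.png",a)
```

```text
3495 [ 0.59893516 -0.03758821  0.06416548] 0.06413507746113045
((600.5803833007812, -37.87200927734375), (174.03005981445312, 133.61495971679688), 73.72241973876953)
0.08 [251 189   2   6  11] [251.5 191.3] [0.6207 0.0465 0.0918] [0.615 0.045 0.082] [0.625 0.048 0.102]
0.08 [256 221  43  23 244] [276.5 234.4] [ 0.5177 -0.0145  0.0949] [ 0.497 -0.065  0.08 ] [0.551 0.034 0.105]
0.08 [327 222   5   3   9] [328.8 223.2] [ 0.5458 -0.1367  0.0945] [ 0.544 -0.141  0.082] [ 0.55  -0.133  0.105]
0.08 [348 227   3   4   5] [349.  228.6] [ 0.5355 -0.1856  0.0822] [ 0.532 -0.188  0.08 ] [ 0.54  -0.183  0.084]
0.08 [242 259  13   6  38] [248.4 262. ] [0.4533 0.0506 0.0822] [0.448 0.037 0.08 ] [0.46  0.066 0.087]
0.08 [237 263   4   2   6] [238.8 263.7] [0.4491 0.0728 0.0821] [0.448 0.07  0.08 ] [0.451 0.077 0.084]
0.1 [251 173   6  17  34] [253.4 181.2] [0.6385 0.0409 0.1202] [0.624 0.035 0.101] [0.656 0.046 0.13 ]
0.1 [328 218   6   6  25] [330.2 220.6] [ 0.5491 -0.1382  0.1129] [ 0.545 -0.144  0.104] [ 0.555 -0.133  0.119]
0.1 [258 230   5   3   8] [260.  230.8] [0.5248 0.0241 0.1018] [0.522 0.019 0.1  ] [0.527 0.029 0.105]
0.1 [281 236   7   4  11] [283.5 238. ] [ 0.5087 -0.0308  0.1011] [ 0.506 -0.039  0.1  ] [ 0.513 -0.025  0.102]
```

View pics/topz.png

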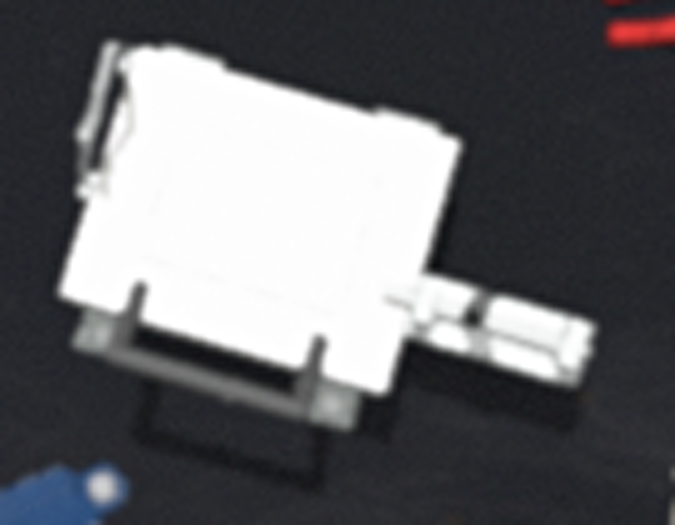

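Lid fit gives yaw ≈ -0.284 and enclosure origin ≈ (0.600,-0.038). The knob direct from depth (0.549,-0.138) and the bar points agree with this to within ~2 mm. Next is a helper that converts enclosure targets into tool shifts, plus a check of the machine's height near the path.

```bash
cat >> h.py <<'E'
from scipy.spatial.transform import Rotation as R
O=np.array([.600,-.038,0]); YAW=-.284
def w(e): return O+R.from_euler('z',YAW).apply(np.array(e)/1000)
def go(p,yaw):
    s=sensors.read_state(); r=R.from_quat(s["eef_rot"]); X=r.as_matrix()[:,0]
    t=(np.arctan2(X[1],X[0])-yaw+np.pi)%(2*np.pi)-np.pi
    print("shift mm",(r.inv().apply(np.array(p)-s["ee_pos"])*1000).round(1),"turn",round(t,3))
def st():
    s=sensors.read_state(); print(round(float(s["clock"]),2),s["ee_pos"].round(4),"F",s["wrist_force"].round(1),"w",round(float(s["gripper_width"]),3),"ff",round(float(s["finger_force"]),1))
E
python3 - <<'E'
from h import *
P=np.load("top0.npy"); m=(P[...,1]<-.2)&(P[...,1]>-.6)&(P[...,2]>.05)&(P[...,0]>.25)&(P[...,0]<.7)
q=P[m]; print(q.min(0),q.max(0)); 
for y in(-.25,-.3,-.35,-.4,-.5):
    k=q[abs(q[:,1]-y)<.01]; print(y,len(k), k.min(0).round(3) if len(k) else '',k.max(0).round(3) if len(k) else '')
go([.30,-.28,.30],YAW)
E
```

```text
[ 0.25005209 -0.59999525  0.05014244] [ 0.69999845 -0.35040123  0.50527214]
-0.25 0  
-0.3 0  
-0.35 1134 [ 0.558 -0.36   0.05 ] [ 0.7   -0.35   0.207]
-0.4 1248 [ 0.444 -0.41   0.05 ] [ 0.7   -0.39   0.208]
-0.5 1417 [ 0.391 -0.51   0.052] [ 0.7   -0.49   0.218]
shift mm [ 168.8 -175.7  -61. ] turn 0.68
```

```bash
python3 -m jog '[[[34,-35,-12],0.136],[[68,-70,-24],0.272],[[102,-105,-36],0.408],[[135,-140,-49],0.544],[[169,-176,-61],0.68]]' 1
python3 - <<'E'
from h import *
st(); p=w([-20,-110,0]); print(p); p[2]=.16; go(p,YAW)
E
```

```text
clock: 0.6
ee_pos: [0.2986, -0.2831, 0.2994]
eef_rot: [0.99, -0.14, 0.0, -0.0]
wrist_force: [1.1, -0.2, -0.4]
gripper_width: 0.999
finger_force: 0.0
0.6 [ 0.2986 -0.2831  0.2994] F [ 1.1 -0.2 -0.4] w 0.999 ff 0.0
[ 0.54997941 -0.1379897   0.        ]
shift mm [ 201.4 -209.1  139.4] turn 0.004
```

```bash
python3 -m jog '[[[28,-30,5],0],[[56,-60,15],0],[[85,-90,30],0],[[113,-120,45],0],[[140,-149,60],0]]' >/dev/null; python3 -m jog '[[[20,-20,25],0],[[40,-40,50],0],[[61,-60,79],0],[[61,-60,79],0],[[61,-60,79],0]]' > /dev/null
python3 - <<'E'
from h import *
st(); p=w([-20,-110,0]); p[2]=.094; go(p,YAW)
for n in("top","side"):
    f=cams.grab_frame(n); cv2.imwrite(f"pics/{n}1.png",f["color"])
a=cv2.imread("pics/side1.png")[150:270,220:360]; b=cv2.imread("pics/top1.png")[160:280,235:375]
cv2.imwrite("pics/c1.png",np.hstack([cv2.resize(x,(400,343),interpolation=2) for x in(b,a)]))
E
```

```text
1.6 [ 0.5482 -0.1381  0.1593] F [ 0.5  0.5 -0. ] w 1.003 ff 0.0
shift mm [ 1.8 -0.6 65.3] turn 0.01
```

View pics/c1.png

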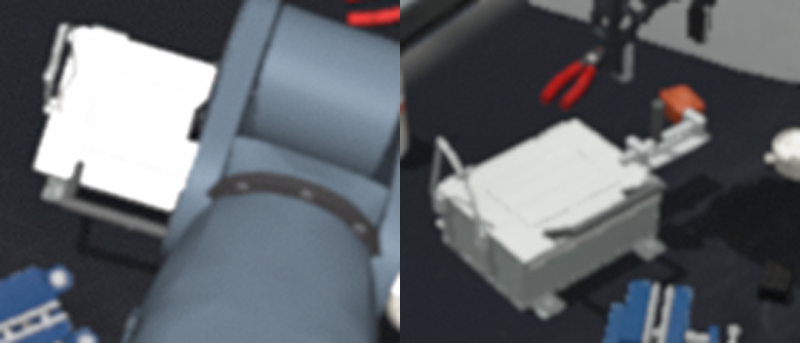

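The side crop shows the upright knob at about (657,115), with the two open fingers above it and either side, at (620,60) and (700,20). I'll lower and close.

```bash
python3 -m jog '[[[1,0,16],0],[[2,0,32],0.01],[[2,0,48],0.01],[[2,0,65],0.01],[[2,0,65],0.01]]' 1 >/dev/null; python3 -c "from h import *; st()"; python3 -m jog '[[[0,0,0],0],[[0,0,0],0],[[0,0,0],0],[[0,0,0],0],[[0,0,0],0]]' 0; python3 -m jog '[[[0,0,0],0],[[0,0,0],0],[[0,0,0],0],[[0,0,0],0],[[0,0,0],0]]' 0
```

```text
2.2 [ 0.5494 -0.1394  0.0945] F [-1.4  0.1 -0.3] w 1.001 ff 0.0
clock: 2.7
ee_pos: [0.5506, -0.1396, 0.0955]
eef_rot: [0.99, -0.142, 0.0, 0.001]
wrist_force: [-14.2, -37.3, 17.2]
gripper_width: 0.146
finger_force: 20.6
clock: 3.2
ee_pos: [0.5502, -0.1408, 0.0957]
eef_rot: [0.99, -0.142, 0.0, 0.001]
wrist_force: [-6.2, -12.1, 6.7]
gripper_width: 0.118
finger_force: 58.9
```

Knob is held (≈10 mm opening, 59 N). Drawing it back along tool +y.

```bash
python3 -m jog '[[[0,4,0],0],[[0,10,0],0],[[0,17,0],0],[[0,23,0],0],[[0,28,0],0]]';python3 -m jog '[[[0,1,0],0],[[0,3,0],0],[[0,4,0],0],[[0,4,0],0],[[0,4,0],0]]'
```

```text
clock: 3.7
ee_pos: [0.5429, -0.1658, 0.0956]
eef_rot: [0.99, -0.142, 0.0, -0.0]
wrist_force: [-0.6, 2.4, 6.6]
gripper_width: 0.119
finger_force: 59.1
clock: 4.2
ee_pos: [0.5418, -0.1696, 0.0956]
eef_rot: [0.99, -0.142, 0.0, -0.0]
wrist_force: [-1.6, 1.7, 5.3]
gripper_width: 0.117
finger_force: 59.1
```

```bash
python3 -m jog '[[[0,1,0],0],[[0,2,0],0],[[0,3,0],0],[[0,3,0],0],[[0,3,0],0]]'
```

```text
clock: 4.7
ee_pos: [0.5411, -0.1719, 0.0956]
eef_rot: [0.99, -0.142, 0.0, -0.001]
wrist_force: [1.3, 5.2, 6.0]
gripper_width: 0.112
finger_force: 59.1
```

Travel is 32.4 mm with force rising, so the bolt is at its stop. I'll release, rise and go over the handle.

```bash
python3 -m jog '[[[0,0,0],0],[[0,0,0],0],[[0,0,0],0],[[0,0,0],0],[[0,0,0],0]]' 1; python3 -m jog '[[[0,0,-20],0],[[0,0,-60],0],[[0,0,-100],0],[[0,0,-100],0],[[0,0,-100],0]]'
python3 - <<'E'
from h import *
p=w([-90,0,0]); p[2]=.195; print(p);go(p,YAW+np.pi/2)
E
```

```text
clock: 5.2
ee_pos: [0.5406, -0.1726, 0.0949]
eef_rot: [0.99, -0.142, -0.0, -0.0]
wrist_force: [-0.7, -0.2, -0.1]
gripper_width: 0.949
finger_force: 0.0
clock: 5.7
ee_pos: [0.5408, -0.1727, 0.1955]
eef_rot: [0.99, -0.142, 0.001, 0.0]
wrist_force: [-0.3, 0.3, -0.4]
gripper_width: 1.0
finger_force: 0.0
[ 0.51360519 -0.01278221  0.195     ]
shift mm [ -71.  -145.8    0.4] turn -1.571
```

```bash
python3 -m jog '[[[-14,-29,0],-0.14],[[-28,-58,0],-0.28],[[-43,-87,0],-0.42],[[-57,-117,0],-0.56],[[-71,-146,0],-0.7]]' >/dev/null; python3 -m jog '[[[0,0,0],-0.14],[[0,0,0],-0.29],[[0,0,0],-0.43],[[0,0,0],-0.57],[[0,0,0],-0.71]]' >/dev/null;python3 -m jog '[[[0,0,0],-0.08],[[0,0,0],-0.16],[[0,0,0],-0.16],[[0,0,0],-0.16],[[0,0,0],-0.16]]' >/dev/null
python3 - <<'E'
from h import *
st(); p=w([-90,0,0]); p[2]=.083; go(p,YAW+np.pi/2)
for n in("top","side"):
    f=cams.grab_frame(n); cv2.imwrite(f"pics/{n}2.png",f["color"])
a=cv2.imread("pics/side2.png")[150:270,220:360]; b=cv2.imread("pics/top2.png")[160:280,235:375]
cv2.imwrite("pics/c2.png",np.hstack([cv2.resize(x,(400,343),interpolation=2) for x in(b,a)]))
E
```

```text
7.2 [ 0.5133 -0.0125  0.1945] F [-0.3 -0.  -0.8] w 1.005 ff 0.0
shift mm [ -0.2   0.4 111.5] turn -0.003
```

View pics/c2.png

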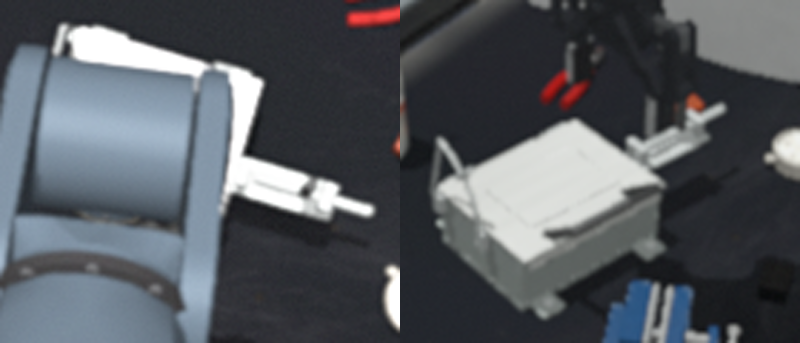

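Bolt rod now sticks out to the right at (345,205) in the left crop, so it is fully drawn; the lid is still shut. The handle bar in the right crop runs around (555,235)–(650,190). Lowering onto it and gripping.

```bash
python3 -m jog '[[[0,0,28],0],[[0,0,56],0],[[0,0,84],0],[[0,0,111],0],[[0,0,111],0]]' ; python3 -m jog '[[[0,0,0],0],[[0,0,0],0],[[0,0,0],0],[[0,0,0],0],[[0,0,0],0]]' 0; python3 -m jog '[[[0,0,0],0],[[0,0,0],0],[[0,0,0],0],[[0,0,0],0],[[0,0,0],0]]' 0
python3 - <<'E'
from h import *
s=sensors.read_state(); r=R.from_quat(s["eef_rot"]); G=s["ee_pos"]+[0,0,.011]
d=R.from_euler('z',-YAW).apply(G-O)*1000; print("grasp in encl",d.round(1),"yaw err", r.as_matrix()[:,0])
# arc from nominal bar, tool shifts
for a in np.linspace(.0785,.785,10):
    c,q=np.cos(a),np.sin(a); f,u=150*c-34*q,150*q+34*c
    e=np.array([150-f,0,u-34]); print(round(a,3), r.inv().apply(R.from_euler('z',YAW).apply(e)).round(1))
E
```

```text
clock: 7.8
ee_pos: [0.5116, -0.0123, 0.0813]
eef_rot: [0.801, 0.599, -0.002, -0.002]
wrist_force: [-0.5, -0.7, 1.5]
gripper_width: 1.003
finger_force: 0.0
clock: 8.3
ee_pos: [0.5137, -0.0125, 0.0845]
eef_rot: [0.8, 0.599, 0.0, 0.0]
wrist_force: [0.0, -0.1, -0.1]
gripper_width: 0.148
finger_force: 0.0
clock: 8.8
ee_pos: [0.513, -0.0123, 0.0845]
eef_rot: [0.8, 0.599, -0.0, -0.0]
wrist_force: [-5.9, 1.4, 8.8]
gripper_width: 0.098
finger_force: 58.6
grasp in encl [-90.7   0.3  95.5] yaw err [ 2.81590596e-01  9.59534645e-01 -3.71565993e-05]
0.078 [  0.    3.1 -11.7]
0.157 [  0.    7.1 -23. ]
0.236 [  0.   12.  -34.1]
0.314 [  0.   17.8 -44.7]
0.392 [  0.   24.3 -54.8]
0.471 [  0.   31.7 -64.4]
0.55 [  0.1  39.8 -73.4]
0.628 [  0.1  48.5 -81.7]
0.706 [  0.1  57.9 -89.3]
0.785 [  0.1  67.8 -96.2]
```

Bar is gripped (8–10 mm, 59 N). Lifting along the arc.

```bash
python3 -m jog '[[[0,1,-5],0],[[0,3,-12],0],[[0,5,-17],0],[[0,7,-23],0],[[0,12,-34],0]]'; python3 -m jog '[[[0,3,-5],0],[[0,6,-11],0],[[0,9,-16],0],[[0,12,-21],0],[[0,12,-21],0]]'
```

```text
clock: 9.3
ee_pos: [0.5237, -0.0155, 0.1178]
eef_rot: [0.801, 0.599, -0.001, -0.001]
wrist_force: [-7.4, 4.9, -0.1]
gripper_width: 0.092
finger_force: 58.5
clock: 9.8
ee_pos: [0.5356, -0.0189, 0.1397]
eef_rot: [0.8, 0.599, -0.001, -0.001]
wrist_force: [-8.3, 3.8, 1.6]
gripper_width: 0.091
finger_force: 58.8
```

```bash
python3 -m jog '[[[0,4,-5],0],[[0,7,-10],0],[[0,11,-14],0],[[0,15,-19],0],[[0,20,-23],0]]'; python3 -m jog '[[[0,5,-4],0],[[0,9,-8],0],[[0,14,-12],0],[[0,19,-15],0],[[0,23,-18],0]]';  python3 -m jog '[[[0,0,0],0],[[0,0,0],0],[[0,0,0],0],[[0,0,0],0],[[0,0,0],0]]'
python3 - <<'E'
from h import *
for n in("top","side"):
    f=cams.grab_frame(n); cv2.imwrite(f"pics/{n}3.png",f["color"]); np.save(n+"3.npy",cloud(f))
st()
P=np.load("side3.npy"); e=(P-O)@R.from_euler('z',YAW).as_matrix()*1000
m=(abs(e[...,1])<75)&(e[...,0]>-35)&(e[...,0]<55)&(e[...,2]>66)&(e[...,2]<160)
q=e[m]; print(len(q),"angles from hinge (deg) pct",np.percentile(np.degrees(np.arctan2(q[:,2]-60,60-q[:,0])),[10,30,50,70,90]))
a=cv2.imread("pics/side3.png")[120:270,220:360]; b=cv2.imread("pics/top3.png")[140:290,235:375]
cv2.imwrite("pics/c3.png",np.hstack([cv2.resize(x,(400,428),interpolation=2) for x in(b,a)]))
E
```

```text
clock: 10.3
ee_pos: [0.5538, -0.0242, 0.1628]
eef_rot: [0.8, 0.599, -0.002, -0.002]
wrist_force: [-19.2, 6.7, 15.5]
gripper_width: 0.087
finger_force: 59.8
clock: 10.8
ee_pos: [0.577, -0.031, 0.1821]
eef_rot: [0.8, 0.599, -0.001, -0.001]
wrist_force: [-11.1, 3.4, 16.5]
gripper_width: 0.092
finger_force: 61.3
clock: 11.3
ee_pos: [0.5777, -0.0312, 0.1825]
eef_rot: [0.8, 0.599, 0.0, 0.0]
wrist_force: [-12.5, 2.8, 19.5]
gripper_width: 0.086
finger_force: 61.4
11.4 [ 0.5777 -0.0311  0.1825] F [-12.6   3.8  19.1] w 0.09 ff 61.4
235 angles from hinge (deg) pct [42.40515195 43.3934863  44.32293544 45.30502951 47.52385432]
```

View pics/c3.png

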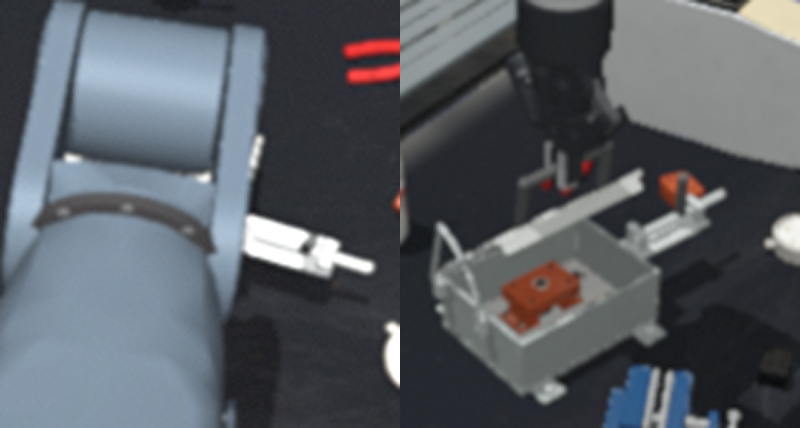

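The picture shows the lid raised (its face edge-on at (500,240)–(640,180) in the right crop), the handle in the fingers at (565,175), the red clamp visible and the knob drawn back at (683,190). Measured lid angle is ≈44.3°, steady, so I'm handing in.

```bash
python3 -c "
from cell import workorder; print(workorder.close_job())"
```

```text
the job is handed in; nothing more can be done
None
```

I drew the bolt fully back (about 32 mm, to its stop) and lifted the lid to about 44°. I handed the job in at 11.4 s with the fingers still holding the handle; I did not touch the other things on the bench, and no verdict came back.

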